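# Lay down the refill flags along the chiller rail

## Robot

A 6-joint arm with a two-finger parallel gripper is mounted at the origin on the work surface. World frame = base frame: x ahead of the robot, y to its left, z up, the work surface at z = 0. Lengths are in m, angles in rad, forces in N, time in s.
With the tool pointing down it reaches from about 0.225 to 0.725 m from the base axis. Payload 3.1 kg.
Tool frame: the origin (TCP) lies at the very end of the fingers, on their centre line; the grasp point (between the pads) lies 19 mm behind it; z points along the fingers, y is the direction in which the jaws open and shut (so a half turn about z gives the same grasp; the last joint's range is limited). The gripper opens to 85 mm and grips with 20 to 120 N. Pads are 22 mm wide; open, the fingers measure 114 mm over their backs; the gripper's body (76 mm by 85 mm) begins 54 mm behind the grasp point. The pads swing forward as they close: fully open they stand 13 mm farther back than shut.
Start: joints at [1.121, 0.048, 0.099, 1.622, 0, 1.443], TCP at [0.166, 0.498, 0.231] pointing down, gripper open.
Joint ranges: [-2.91, 2.91], [-0.99, 1.94], [-1.21, 1.42], [-2.12, 2.29], [-1.49, 1.47], [-3.14, 3.14]. Speed limits (rad/s): [2.79, 2.79, 3.14, 3.14, 3.14, 3.14].

## Interface

Orientations are given as a unit quaternion [x, y, z, w].
In Python, from plant import * gives the robot as it stands.
- The arm moves only by the shell command python3 -m pendant 'ROWS' [FORCE]. ROWS is JSON, a list of rows, each a list of 3 entries, a list of its own where there are three numbers: the shift along the tool's x, y, z in mm, then the turn, a rotation vector about the tool's x, y, z in degrees, then the closure, from 0 (fully open) to 1 (shut). In form: [[[dx, dy, dz], [ax, ay, az], gripper], ...]. A call has 1 to 5 rows; each row shifts and turns the pose as measured when the row begins, along the tool's axes as they then stand; what a row does not reach is not made up. A row lasts 1/8 s, in which the tool goes at most 62.5 mm and 10.7 degrees, less where a joint would pass 70% of its speed; a pose out of reach is approached as far as the arm can. A call is refused whole if a number of a shift passes 62.5 or a number of a turn 10.7, either way. A call with a gripper value outside its range is refused whole. The fingers move at their own pace and stop on an object; FORCE is the grip in N (left out, the last holds). Time passes only in rows, so rows that do not move let the fingers close. It gives the time, the measured TCP pose, the force and the opening at its end, in the units of the state.
- read_state(): the state, without advancing time (a new reading comes with each control period).
- snapshot(name): name is "scene" or "top" or "wrist"; returns a dict with "color" (400x640x3 uint8, red, green, blue), "range_z" (400x640 float32, m along the optical axis (not along the pixel's ray), 0 where there is no reading), "fx", "fy", "cx", "cy" (pixels), "k1" (the pictures are not rectified: a ray, as slopes to the right and down, at radius r is drawn at 1 + k1 r^2 times it, then the intrinsics apply), "pose" (4x4, takes a point from camera to world coordinates). Camera axes: x right, y down, z forward; pixel columns grow to the right and rows downward; lengths in m; the calibration is good to about 2 mm. A picture is of the moment at which its call begins.
- job_done(): hands the job in, once; it reports no verdict.
The state is a dict: "t": time; "joint_pos": joint angles; "dq": joint speeds; "effort": joint torques, N m; "tool_pos": TCP position; "tcp_rot": TCP orientation; "wrist_force": force on the tool from outside, world axes, zero at the start; "moment": the same for the moment, N m; "width": finger opening in m.
Only numpy, scipy, OpenCV 4.12 (cv2) and the standard library are available. Lean on these libraries where they do the work, as an engineer would, in place of code of your own. Each camera call takes 0.05 s, during which the arm holds its last target.

## Task

The shelf is restocked, so clear its refill rail: run the fingertips lightly along the row, from the end opposite the round marker towards it, and push the four rectangular flags down flat one after another, beginning with the flag farthest from the marker. Leave the round marker at the end of the row standing, do not press hard on the rail, lift it or shove it along, and leave the pots and other goods where they are.

Things in the scene. Friction and masses are not known exactly. Their poses are not given: they have to be found in the camera images.
- rail: aluminium refill rail, 390 mm long, 50 wide (all sizes here in mm), flat top 28 above the table, standing loose on rubber feet (about 1.8 kg). Origin: centre of its underside, on the table; y axis along its length towards the round marker, z up. On it in a row stand four equal flags and, at its +y end, one round marker; all hinge across the rail (about its x axis), 34 above the table
- hinge1 (a point): hinge point of flag 1 (1 is farthest from the round marker, 4 nearest it), on the rail's midline 34 above the table, at rail y = -145 mm
- hinge2 (a point): hinge point of flag 2 (1 is farthest from the round marker, 4 nearest it), on the rail's midline 34 above the table, at rail y = -79 mm
- hinge3 (a point): hinge point of flag 3 (1 is farthest from the round marker, 4 nearest it), on the rail's midline 34 above the table, at rail y = -13 mm
- hinge4 (a point): hinge point of flag 4 (1 is farthest from the round marker, 4 nearest it), on the rail's midline 34 above the table, at rail y = 53 mm
- flag1 (a joint): flag 1: flat grey rectangular plate, 36 wide, 55 long from the hinge, 4 thick. Angle in rad: 0 = lying flat on the rail with its tip towards the round marker (its upper face then 36 above the table), 1.57 = upright, 1.8 = stop, leaning back away from the marker. A light friction hinge (about 0.012 N m): it stays wherever it is left and does not fall by itself
- flag2 (a joint): flag 2: flat grey rectangular plate, 36 wide, 55 long from the hinge, 4 thick. Angle in rad: 0 = lying flat on the rail with its tip towards the round marker (its upper face then 36 above the table), 1.57 = upright, 1.8 = stop, leaning back away from the marker. A light friction hinge (about 0.012 N m): it stays wherever it is left and does not fall by itself
- flag3 (a joint): flag 3: flat grey rectangular plate, 36 wide, 55 long from the hinge, 4 thick. Angle in rad: 0 = lying flat on the rail with its tip towards the round marker (its upper face then 36 above the table), 1.57 = upright, 1.8 = stop, leaning back away from the marker. A light friction hinge (about 0.012 N m): it stays wherever it is left and does not fall by itself
- flag4 (a joint): flag 4: flat grey rectangular plate, 36 wide, 55 long from the hinge, 4 thick. Angle in rad: 0 = lying flat on the rail with its tip towards the round marker (its upper face then 36 above the table), 1.57 = upright, 1.8 = stop, leaning back away from the marker. A light friction hinge (about 0.012 N m): it stays wherever it is left and does not fall by itself
- marker_hinge (a point): hinge point of the round marker, on the rail's midline 34 above the table, at rail y = 170 mm
- marker (a joint): round marker: grey disc 38 across on a short stem, its top 55 from the hinge, same friction hinge and same angle as the flags; it stands about upright (1.57) and must stay so
- pot_a: yoghurt pot, round, white with a yellow band and foil lid, 66 across, 63 high, standing just beyond the rail; origin at the centre of its foot (leave alone)
- pot_b: yoghurt pot like pot_a, also just beyond the rail (leave alone)
- pot_c: yoghurt pot like pot_a, on the robot's side of the rail (leave alone)
- jar: amber jar with a steel lid, 68 across, 90 high, off to one side; origin at the centre of its foot (leave alone)
- tin: food tin, 74 across, 80 high, off to one side; origin at the centre of its foot (leave alone)
- carton: small cardboard carton, 60 x 60 x 95 high, off to one side; origin at the centre of its foot (leave alone)
- tape: roll of paper tape lying flat, 84 across, 30 high, off to one side; origin at the centre of its underside (leave alone)

How it is judged:
On the way, in this order (a step that is already met when the one before it is completed fails the run):
1. flag 1 is pushed down (value of joint flag1 below 0.4 rad), for 0.1 s.
2. flag 2 is pushed down (value of joint flag2 below 0.4 rad), for 0.1 s.
3. flag 3 is pushed down (value of joint flag3 below 0.4 rad), for 0.1 s.
4. flag 4 is pushed down (value of joint flag4 below 0.4 rad), for 0.1 s.
At the end, for the whole second after the job is handed in: all four flags lie within 0.4 rad (23 degrees) of flat, the round marker still stands above 1.2 rad, and the rail is at rest on the table within 30 mm of where it stood (value of joint each of flag1, flag2, flag3, flag4 below 0.4 rad and value of joint marker above 1.2 rad and height (world z) of rail below 0.006 m and distance of rail from where it was at the start of the episode below 0.03 m and linear speed of rail below 0.01 m/s); the robot touches nothing.
It fails at once if the round marker is knocked down (value of joint marker below 1.2 rad).
It fails at once if the rail or a flag is pressed hard (over 20 N) (contact force between any of the fingers, the arm and rail above 20 N).
It fails at once if the rail is lifted (10 mm), tipped, or shoved more than 30 mm (height (world z) of rail above 0.01 m or angle between rail's own z axis and vertical above 0.15 rad or distance of rail from where it was at the start of the episode above 0.03 m).
It fails at once if a bystander is moved more than 20 mm, lifted or knocked over (distance of any of pot_a, pot_b, pot_c, jar, tin, carton, tape from where it was at the start of the episode above 0.02 m or angle between any of pot_a, pot_b, pot_c, jar, tin, carton, tape's own z axis and vertical above 0.4 rad).
It also fails if it takes over 32 s, if anything falls off the work surface, if the arm or the gripper's body presses on something with over 40 N, if the wrist force passes 120 N, or if a joint passes its speed limit or range.

## Working session

There is one attempt and no reset: what is moved stays moved. The work goes in short steps, Python scripts to look and compute and a shell command to move; the robot and the scene stay as the last step left them, time stands still between calls to the robot, and variables do not carry over. Pictures are saved under pics/ and viewed, and the job is handed in when it is done.

```bash
ls; mkdir -p pics
python3 - <<'E'
from plant import *
import cv2
print(read_state())
for n in ["top","scene"]:
    s=snapshot(n); cv2.imwrite(f"pics/{n}0.png",s["color"][:,:,::-1]); print(n,s["fx"],s["fy"],s["cx"],s["cy"],s["k1"],s["pose"])
E
```

```text
pics
{'t': 0.0, 'joint_pos': array([ 1.12121564e+00,  4.87600172e-02,  9.75751513e-02,  1.62193239e+00,
       -1.02801554e-05,  1.44298691e+00]), 'dq': array([ 0.00170565, -0.00039389, -0.0001782 ,  0.00026055,  0.00035746,
        0.00063016]), 'effort': array([-1.69973668e-03, -3.38778305e+01,  3.20015931e+01,  2.02873629e-02,
       -2.33989804e-04, -9.81174075e-07]), 'tool_pos': array([0.16579125, 0.49751321, 0.23010091]), 'tcp_rot': array([ 1.60192357e-01,  9.87085134e-01, -1.11390304e-03, -3.25458524e-04]), 'wrist_force': array([-0.52637806,  0.44572963, -0.39788686]), 'moment': array([ 0.04762411, -0.00837521,  0.01343092]), 'width': 0.08554094226506866}
top 500.41470687279707 500.41470687279707 309.7554497359901 200.3914220317538 -0.0633704090202067 [[ 1.24363314e-03 -9.95742903e-01  9.21657413e-02  4.43189356e-01]
 [-9.99895276e-01  9.06738363e-05  1.44716541e-02 -1.56777177e-02]
 [-1.44184039e-02 -9.21740867e-02 -9.95638512e-01  1.29728250e+00]
 [ 0.00000000e+00  0.00000000e+00  0.00000000e+00  1.00000000e+00]]
scene 415.3503297942355 415.3503297942355 327.1964029995977 197.13769548440055 -0.08754605143231754 [[ 0.72726045  0.53323028 -0.43215472  1.13451777]
 [ 0.68608969 -0.54705972  0.47959003 -0.65359304]
 [ 0.01931748 -0.64528376 -0.7636987   1.08677747]
 [ 0.          0.          0.          1.        ]]
```

View pics/top0.png

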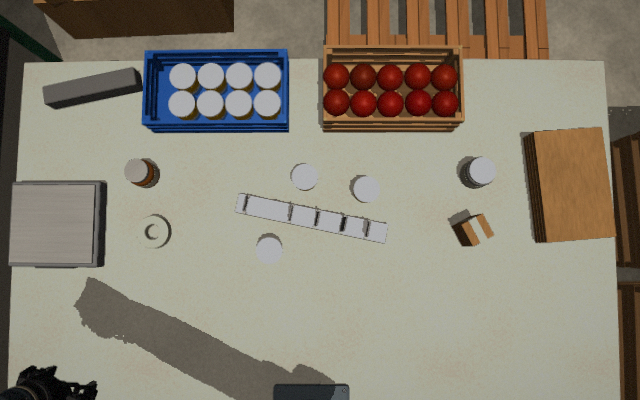

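View pics/scene0.png

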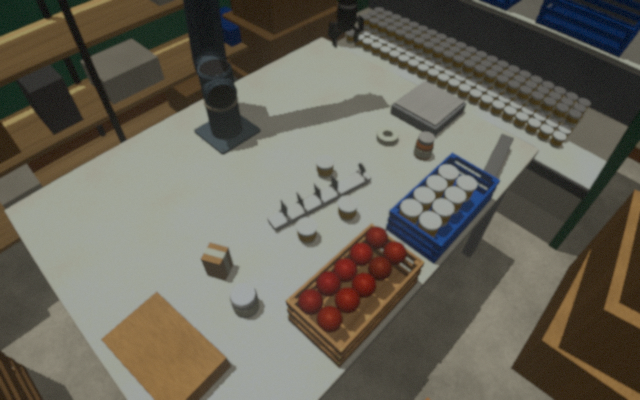

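Top view: the rail runs from about (238,202) to (386,233). Plates stand at columns 290, 317, 344 and 367, and the marker is at 245, after the wide gap (left, world +y). Next I'll measure the rail.

```bash
cat > h.py <<'E'
import numpy as np, cv2
def ray(s,u,v):
    K=np.array([[s["fx"],0,s["cx"]],[0,s["fy"],s["cy"]],[0,0,1.]])
    p=cv2.undistortPoints(np.array([[[u,v]]],float),K,np.array([s["k1"],0,0,0,0.]),None,None,None,(cv2.TERM_CRITERIA_EPS|cv2.TERM_CRITERIA_COUNT,50,1e-10)) if False else cv2.undistortPoints(np.array([[[u,v]]],float),K,np.array([s["k1"],0,0,0,0.]))
    d=np.array([p[0,0,0],p[0,0,1],1.]); P=np.array(s["pose"]); return P[:3,3],P[:3,:3]@d
def onz(s,u,v,z):
    o,d=ray(s,u,v); return o+d*(z-o[2])/d[2]
def cloud(s):
    Z=s["range_z"]; h,w=Z.shape
    u,v=np.meshgrid(np.arange(w,dtype=float),np.arange(h,dtype=float))
    K=np.array([[s["fx"],0,s["cx"]],[0,s["fy"],s["cy"]],[0,0,1.]])
    p=cv2.undistortPoints(np.stack([u.ravel(),v.ravel()],1)[:,None],K,np.array([s["k1"],0,0,0,0.]))[:,0]
    c=np.c_[p,np.ones(len(p))]*Z.reshape(-1,1); P=np.array(s["pose"])
    W=(c@P[:3,:3].T+P[:3,3]).reshape(h,w,3); W[Z<=0]=np.nan; return W
E
python3 - <<'E'
from plant import *
from h import *
s=snapshot("top"); np.savez("top.npz",**s)
c=s["color"]; W=cloud(s)
cv2.imwrite("pics/topz.png",cv2.resize(c[160:270,220:400,::-1],None,fx=4.4,fy=4.4,interpolation=cv2.INTER_CUBIC))
s2=snapshot("scene"); cv2.imwrite("pics/scz.png",cv2.resize(s2["color"][140:260,250:390,::-1],None,fx=4.8,fy=4.8,interpolation=cv2.INTER_CUBIC))
z=W[:,:,2]; print("table z",np.nanmedian(z[280:330,400:500]))
m=((z>0.012)).astype(np.uint8); m[:140]=0;m[285:]=0;m[:,:110]=0;m[:,510:]=0
n,l,st,ce=cv2.connectedComponentsWithStats(m)
for i in range(1,n):
    if st[i,4]>80:
        q=W[l==i]; print(st[i],ce[i].round(1),"max z",np.nanpercentile(q[:,2],[50,98]).round(3), np.nanmean(q[q[:,2]>np.nanpercentile(q[:,2],50)-.01],0).round(3))
    if st[i,4]>2500:
        print("rect",cv2.minAreaRect(np.argwhere(l==i)[:,::-1].astype(np.float32)))
        f=q[(q[:,2]>.015)]
        r=cv2.minAreaRect(f[:,:2].astype(np.float32)*1000);print(r)
E
```

```text
table z -0.00039569708382158897
[460 157  37  32 900] [477.9 172.1] max z [0.078 0.084] [ 0.63  -0.421  0.079]
[124 159  35  29 765] [141.2 172.6] max z [0.086 0.094] [0.63  0.431 0.088]
[291 164  27  27 555] [304.1 176.7] max z [0.062 0.067] [0.617 0.016 0.062]
[353 176  27  27 566] [365.8 189.2] max z [0.062 0.067] [ 0.586 -0.137  0.062]
[ 235  193  153   51 3021] [311.2 217.9] max z [0.028 0.088] [ 0.516 -0.001  0.031]
rect ((311.1430969238281, 217.91998291015625), (153.21255493164062, 19.83598518371582), 11.793429374694824)
((516.745361328125, 0.321380615234375), (391.0452880859375, 50.5335693359375), 78.19406127929688)
[452 214  43  33 910] [472.9 230.4] max z [0.093 0.099] [ 0.483 -0.4    0.094]
[137 216  34  33 714] [153.1 231.8] max z [0.029 0.034] [0.48  0.405 0.029]
[255 237  27  27 562] [268.4 250.4] max z [0.062 0.067] [0.434 0.104 0.062]
```

View pics/topz.png

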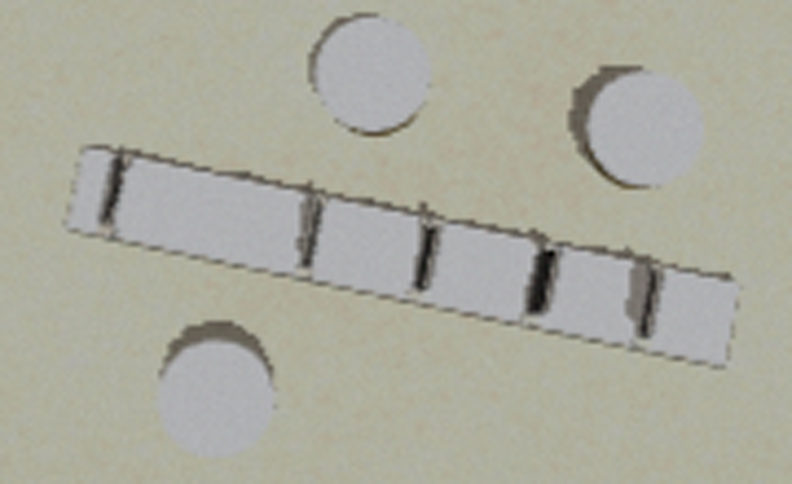

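View pics/scz.png

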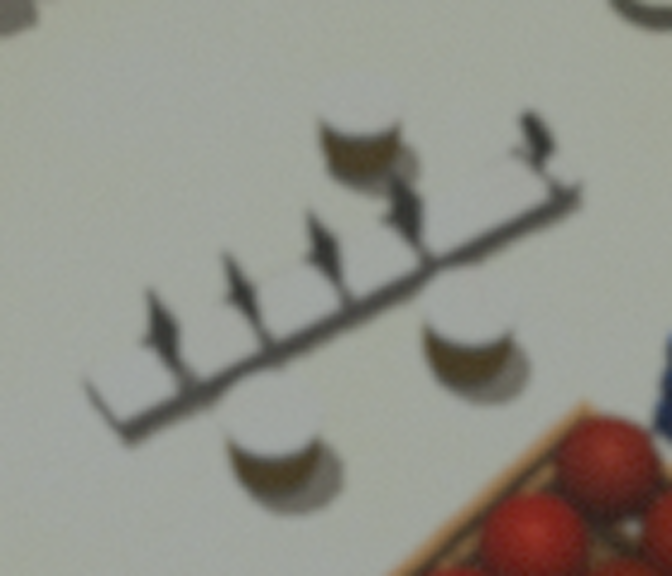

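The rail's measured size is 391×50.5 mm, against the given 390×50. Its centre is (0.517, 0.000), its y axis points at 78.2°, and the marker is at the +y end. The scene view agrees, with the marker disc isolated at the far left end. I'll shut the fingers, turn the tool y axis onto the rail and travel high up.

```bash
python3 -m pendant '[[[0,0,0],[0,0,-6.6],1],[[-20,-30,0],[0,0,0],1],[[-34,-47,0],[0,0,0],1],[[-34,-47,0],[0,0,0],1],[[-34,-47,0],[0,0,0],1]]' 20
cat > w.py <<'E'
from plant import *
from h import *
from scipy.spatial.transform import Rotation as R
s=read_state(); a=np.radians(78.19); c=np.array([.5167,.0003]); d=np.array([np.cos(a),np.sin(a)]); x=np.array([d[1],-d[0]])
p=s["tool_pos"]; r=R.from_quat(s["tcp_rot"]).as_matrix()
print("t",round(s["t"],2),"rail x,y,z mm",((p[:2]-c)@x*1000).round(1),((p[:2]-c)@d*1000).round(1),(p[2]*1000).round(1),"tool y in rail",(r[:2,1]@x).round(3),(r[:2,1]@d).round(3),"zaxis",r[:,2].round(3),"F",s["wrist_force"].round(2),"w",s["width"])
E
python3 w.py
```

```text
t: 0.82
tool_pos: [0.2519, 0.3031, 0.2284]
tcp_rot: [0.097, 0.995, -0.002, -0.0]
wrist_force: [0.9, 0.9, 0.2]
width: 0.0003
t 0.82 rail x,y,z mm -321.2 242.2 228.4 tool y in rail -0.012 1.0 zaxis [-0.001 -0.004 -1.   ] F [0.9  0.91 0.16] w 0.0003440573661008216
```

```bash
python3 -m pendant '[[[-34,-47,0],[0,0,0],1],[[-34,-47,0],[0,0,0],1],[[-34,-47,0],[0,0,0],1],[[-34,-47,0],[0,0,0],1],[[-34,-47,0],[0,0,0],1]]'; python3 w.py
```

```text
t: 1.45
tool_pos: [0.3758, 0.0313, 0.2292]
tcp_rot: [0.096, 0.995, -0.001, 0.002]
wrist_force: [0.1, 0.8, 0.6]
width: -0.0
t 1.45 rail x,y,z mm -144.3 1.5 229.2 tool y in rail -0.014 1.0 zaxis [ 0.004 -0.003 -1.   ] F [0.06 0.85 0.6 ] w -3.4735716423911236e-05
```

```bash
python3 -m pendant '[[[-34,-47,0],[0,0,0],1],[[-34,-47,0],[0,0,0],1],[[-34,-47,0],[0,0,0],1],[[-34,-45,0],[0,0,0],1],[[0,0,0],[0,0,0],1]]'; python3 w.py
```

```text
t: 2.08
tool_pos: [0.4757, -0.1886, 0.2278]
tcp_rot: [0.1, 0.995, -0.0, 0.002]
wrist_force: [-0.7, 0.8, 0.5]
width: 0.0002
t 2.08 rail x,y,z mm -1.4 -193.3 227.8 tool y in rail -0.007 1.0 zaxis [ 0.004 -0.001 -1.   ] F [-0.75  0.76  0.48] w 0.000213738964693737
```

```bash
python3 -m pendant '[[[-1,-13,30],[0,0,-0.4],1],[[0,0,45],[0,0,0],1],[[0,0,45],[0,0,0],1],[[0,0,30],[0,0,0],1],[[0,0,0],[0,0,0],1]]'; python3 w.py
python3 - <<'E'
from plant import *
from h import *
s=snapshot("scene"); cv2.imwrite("pics/sc1.png",cv2.resize(s["color"][90:260,220:390,::-1],None,fx=3.5,fy=3.5,interpolation=cv2.INTER_CUBIC))
E
```

```text
t: 2.7
tool_pos: [0.4736, -0.1984, 0.0749]
tcp_rot: [0.095, 0.995, 0.001, 0.002]
wrist_force: [-0.5, 0.6, 1.3]
width: -0.0001
t 2.7 rail x,y,z mm -1.5 -203.3 74.9 tool y in rail -0.016 1.0 zaxis [ 0.004  0.001 -1.   ] F [-0.47  0.64  1.31] w -8.398319278557422e-05
```

View pics/sc1.png

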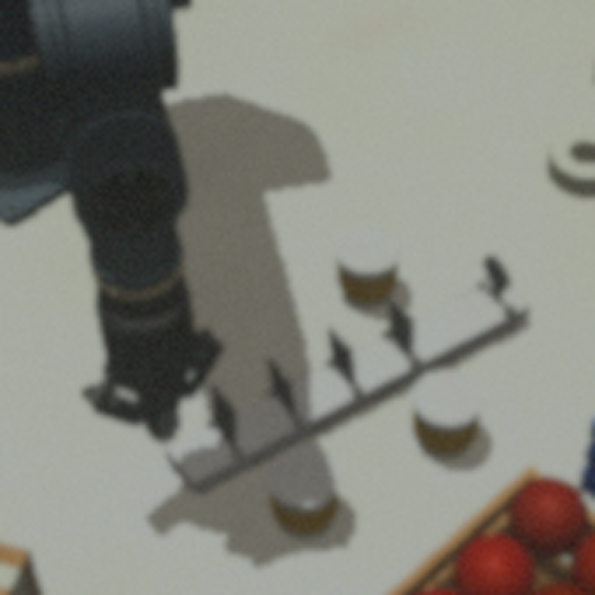

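The shut fingers are at (163,425), just short of flag 1 at (220,415) and over the rail's end. Next I'll lower them to about 46 mm.

```bash
python3 -m pendant '[[[-1,0,20],[0,0,-0.8],1],[[0,0,8],[0,0,0],1],[[0,0,1],[0,0,0],1]]'; python3 w.py
```

```text
t: 3.12
tool_pos: [0.4799, -0.2004, 0.054]
tcp_rot: [0.087, 0.996, -0.002, 0.008]
wrist_force: [-0.1, -0.5, 0.5]
width: -0.0002
t 3.12 rail x,y,z mm 5.0 -203.9 54.0 tool y in rail -0.031 1.0 zaxis [ 0.016 -0.005 -1.   ] F [-0.14 -0.46  0.52] w -0.00015431375536522574
```

```bash
python3 -m pendant '[[[4,0,5],[0,0.9,1.8],1],[[0,0,2],[0,0,0],1],[[0,0,0],[0,0,0],1]]'; python3 w.py
```

```text
t: 3.5
tool_pos: [0.4775, -0.2006, 0.0494]
tcp_rot: [0.104, 0.995, -0.002, 0.002]
wrist_force: [0.4, -0.5, -0.2]
width: -0.0003
t 3.5 rail x,y,z mm 2.8 -204.7 49.4 tool y in rail 0.003 1.0 zaxis [ 0.004 -0.005 -1.   ] F [ 0.36 -0.5  -0.17] w -0.00033259835965175253
```

```bash
python3 -m pendant '[[[1,12,2],[0,0,0],1],[[0,12,0],[0,0,0],1],[[0,12,0],[0,0,0],1],[[0,12,0],[0,0,0],1]]'; python3 w.py
```

```text
t: 4.0
tool_pos: [0.4871, -0.1505, 0.0473]
tcp_rot: [0.105, 0.995, -0.002, 0.002]
wrist_force: [0.5, -1.0, -0.2]
width: 0.0001
t 4.0 rail x,y,z mm 1.9 -153.7 47.3 tool y in rail 0.004 1.0 zaxis [ 0.004 -0.004 -1.   ] F [ 0.52 -1.04 -0.16] w 5.4555596046869856e-05
```

```bash
python3 -m pendant '[[[1,12,0],[0,0,0],1],[[0,12,0],[0,0,0],1],[[0,12,0],[0,0,0],1],[[0,12,0],[0,0,0],1]]'; python3 w.py
python3 - <<'E'
from plant import *
from h import *
s=snapshot("scene"); cv2.imwrite("pics/sc2.png",cv2.resize(s["color"][90:260,220:390,::-1],None,fx=3.5,fy=3.5,interpolation=cv2.INTER_CUBIC))
E
```

```text
t: 4.5
tool_pos: [0.4969, -0.0998, 0.0476]
tcp_rot: [0.104, 0.995, -0.002, 0.003]
wrist_force: [-0.9, -0.1, 3.6]
width: -0.0001
t 4.5 rail x,y,z mm 1.1 -102.0 47.6 tool y in rail 0.003 1.0 zaxis [ 0.005 -0.005 -1.   ] F [-0.89 -0.05  3.62] w -8.773832215276005e-05
```

View pics/sc2.png

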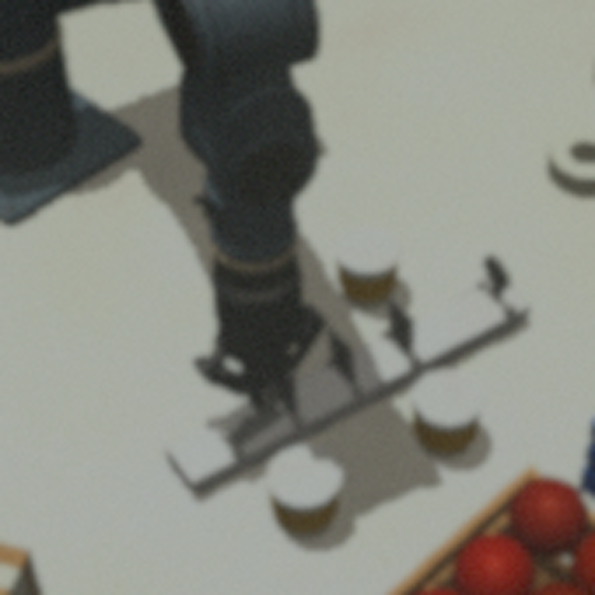

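Flag 1 is folded, showing as the dark plate at about (265,440). Flags 2–4 and the marker at (495,275) still stand, and the rail hasn't moved. The vertical force is 3.6 N, so I'll carry on.

```bash
python3 -m pendant '[[[1,12,0],[0,0,0],1],[[0,12,0],[0,0,0],1],[[0,12,0],[0,0,0],1],[[0,12,0],[0,0,0],1],[[0,12,0],[0,0,0],1]]'; python3 w.py
```

```text
t: 5.18
tool_pos: [0.5091, -0.0358, 0.0472]
tcp_rot: [0.104, 0.995, -0.001, 0.002]
wrist_force: [-0.9, -1.1, 3.3]
width: -0.0001
t 5.17 rail x,y,z mm -0.0 -36.9 47.2 tool y in rail 0.002 1.0 zaxis [ 0.005 -0.003 -1.   ] F [-0.91 -1.07  3.29] w -7.703067676456159e-05
```

```bash
python3 -m pendant '[[[0,12,0],[0,0,0],1],[[0,12,0],[0,0,0],1],[[0,12,0],[0,0,0],1],[[0,12,0],[0,0,0],1],[[0,12,0],[0,0,0],1]]'; python3 w.py
```

```text
t: 5.8
tool_pos: [0.5223, 0.0272, 0.0468]
tcp_rot: [0.104, 0.995, -0.001, 0.002]
wrist_force: [0.5, -0.5, 1.0]
width: 0.0
t 5.8 rail x,y,z mm -0.1 27.5 46.8 tool y in rail 0.002 1.0 zaxis [ 0.004 -0.003 -1.   ] F [ 0.45 -0.5   0.99] w 4.090053165567604e-05
```

```bash
python3 -m pendant '[[[0,12,0],[0,0,0],1],[[0,12,0],[0,0,0],1],[[0,12,0],[0,0,0],1],[[0,12,0],[0,0,0],1],[[0,0,0],[0,0,0],1]]'; python3 w.py
python3 - <<'E'
from plant import *
from h import *
s=snapshot("scene"); cv2.imwrite("pics/sc3.png",cv2.resize(s["color"][90:260,220:390,::-1],None,fx=3.5,fy=3.5,interpolation=cv2.INTER_CUBIC))
E
```

```text
t: 6.42
tool_pos: [0.533, 0.0785, 0.0466]
tcp_rot: [0.103, 0.995, -0.001, 0.002]
wrist_force: [-0.2, 0.3, -0.5]
width: 0.0002
t 6.42 rail x,y,z mm -0.1 79.9 46.6 tool y in rail 0.001 1.0 zaxis [ 0.004 -0.003 -1.   ] F [-0.25  0.28 -0.54] w 0.00018560543810632683
```

View pics/sc3.png

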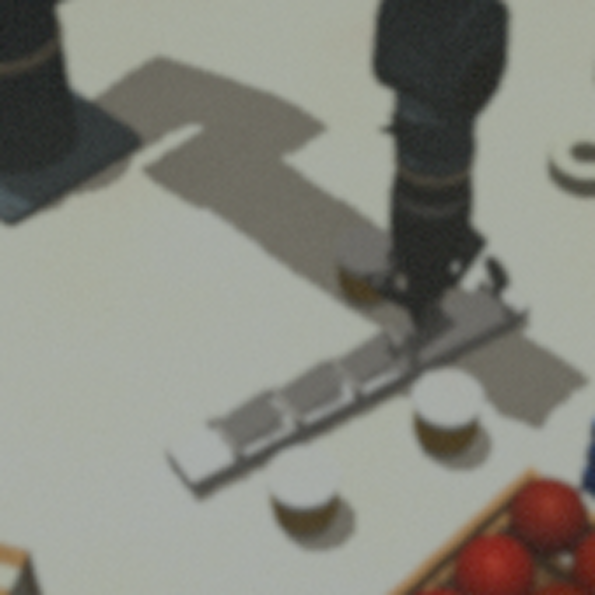

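Flags 1–3 lie flat (250,420; 315,385; 375,355), and the marker is still up at (495,270). I'll go a few mm further for flag 4, then lift.

```bash
python3 -m pendant '[[[0,8,0],[0,0,0],1],[[0,0,0],[0,0,0],1],[[0,0,-15],[0,0,0],1],[[0,0,-40],[0,0,0],1],[[0,0,-50],[0,0,0],1]]'; python3 -m pendant '[[[45,0,-40],[0,0,0],1],[[60,0,0],[0,0,0],1],[[60,0,0],[0,0,0],1],[[60,0,0],[0,0,0],1],[[0,0,0],[0,0,0],1]]';python3 w.py
python3 - <<'E'
from plant import *
from h import *
s=snapshot("scene"); cv2.imwrite("pics/sc4.png",cv2.resize(s["color"][90:260,220:390,::-1],None,fx=3.5,fy=3.5,interpolation=cv2.INTER_CUBIC))
s=snapshot("top"); cv2.imwrite("pics/top4.png",cv2.resize(s["color"][160:270,220:400,::-1],None,fx=4.4,fy=4.4,interpolation=cv2.INTER_CUBIC))
W=cloud(s)
a=np.radians(78.19); c=np.array([.5167,.0003]); d=np.array([np.cos(a),np.sin(a)]); x=np.array([d[1],-d[0]])
X=(W[:,:,:2]-c)@x*1000; Y=(W[:,:,:2]-c)@d*1000; Z=W[:,:,2]*1000
for y in range(-190,200,10):
    m=(abs(X)<15)&(abs(Y-y)<5)
    print(y,np.nanmedian(Z[m]).round(1),np.nanmax(Z[m]).round(1),end=" | ")
m=(W[:,:,2]>.015)&(abs(X)<60)&(abs(Y)<230)&(W[:,:,2]<.045)
print(cv2.minAreaRect((W[m][:,:2]*1000).astype(np.float32)))
E
```

```text
t: 7.1
tool_pos: [0.5303, 0.0857, 0.1503]
tcp_rot: [0.104, 0.995, -0.002, -0.003]
wrist_force: [1.3, -0.1, 0.2]
width: 0.0001
t: 7.72
tool_pos: [0.3098, 0.1332, 0.2033]
tcp_rot: [0.106, 0.994, 0.001, 0.007]
wrist_force: [0.7, 0.9, 0.4]
width: -0.0001
t 7.72 rail x,y,z mm -229.7 87.8 203.3 tool y in rail 0.007 1.0 zaxis [ 0.015  0.    -1.   ] F [0.66 0.94 0.36] w -0.00013540698261218
-190 27.4 31.7 | -180 28.1 33.4 | -170 27.4 33.4 | -160 27.6 33.2 | -150 29.6 40.5 | -140 36.7 40.8 | -130 39.1 44.1 | -120 40.7 46.6 | -110 43.1 47.5 | -100 44.8 49.0 | -90 30.0 51.4 | -80 34.5 39.5 | -70 37.8 43.8 | -60 39.1 44.5 | -50 41.7 47.8 | -40 43.7 50.8 | -30 45.2 51.6 | -20 26.8 41.8 | -10 36.1 41.2 | 0 38.7 42.4 | 10 39.8 45.2 | 20 42.3 47.7 | 30 44.2 49.4 | 40 44.0 50.4 | 50 31.5 43.1 | 60 37.2 42.3 | 70 39.3 48.9 | 80 42.7 49.3 | 90 44.5 49.3 | 100 47.2 52.8 | 110 27.9 50.7 | 120 26.6 33.5 | 130 26.4 33.2 | 140 28.6 31.5 | 150 27.6 34.2 | 160 28.6 90.6 | 170 39.9 89.6 | 180 26.9 30.7 | 190 27.4 32.8 | ((516.6766357421875, 0.0999298095703125), (391.017333984375, 50.435428619384766), 78.17254638671875)
```

View pics/sc4.png

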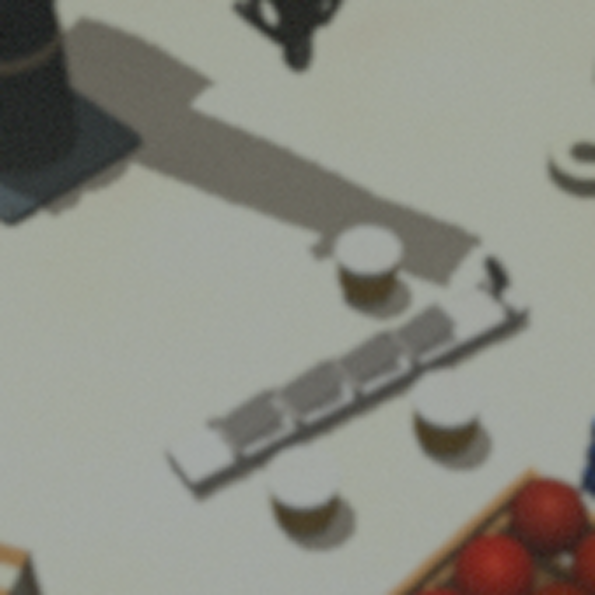

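View pics/top4.png

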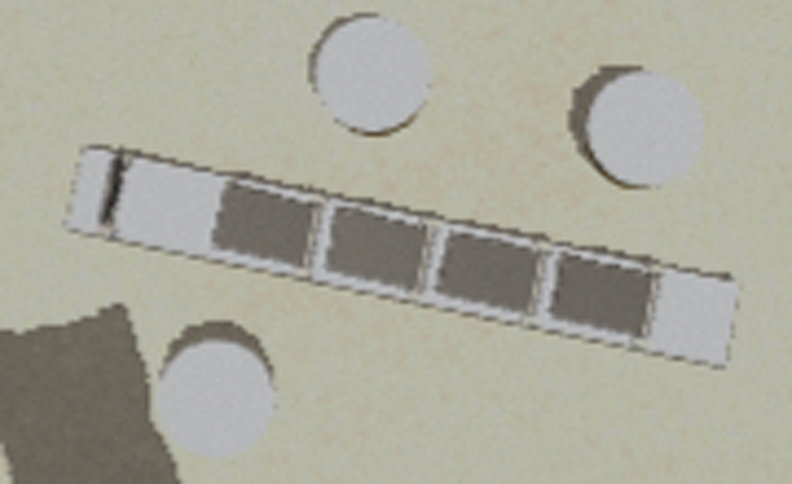

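All four flags lie sloped about 0.2 rad (upper faces rising from about 36 to 46 mm). The marker's top is still at 90 mm, the rail rectangle has moved less than 1 mm, and the gripper is clear.

```bash
python3 -c "
from plant import *
print(job_done())"
```

```text
the job is handed in; nothing more can be done
None
```

I swept the shut fingertips once along the rail towards the marker, about 47 mm above the table. That folded flags 1 to 4 in order, and I then lifted clear and handed the job in at about 7.8 s. The system gave no verdict.

My last camera checks:
- **Flags:** all four lie about 0.2 rad from flat by the depth readings, against the 0.4 rad limit. They are not fully flat, because I kept the fingers high to stay light on the rail.
- **Marker:** it still stands, with its top about 90 mm above the table.
- **Rail:** its position is unchanged to within 1 mm.
- **Goods:** the three pots look unmoved in the pictures, though I did not re-measure them. The jar, tin, carton and tape were not checked again, but the arm stayed away from them.
- **Force:** the highest wrist reading was about 3.6 N. I read it only between moves, so brief peaks would not show.

No check failed. The only correction was a small sideways drift and tilt (about 5 mm and 1 to 2 degrees) before contact. I had turned the tool the wrong way, and most of it was corrected before the first flag.

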